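# Dock a handset through the dust flap

## Task

Take the tallest of the three handsets out of the plywood rack and, keeping it upright, push it foot first down through the sprung dust flap on top of the grey test dock until its foot stands on the floor of the pocket. Do not let it drop in; then let go and leave it standing there, holding the flap open.

Things in the scene. Friction and masses are not known exactly. Their poses are not given: they have to be found in the camera images.
- handset: The tallest of three black handsets standing in the rack: 150 mm tall (z), 74 wide (y), 9 thick (x), about 0.17 kg. Origin: centre of its lower end (foot); z up its length. In the rack its foot is 10 mm and its top 160 mm above the table; it may lean 2 degrees. Take it near the top, across its thickness. The others are 60 wide, tops at about 130. Which way the screen faces does not matter.
- rack: Fixed plywood block, 200 mm (x) by 110 (y) by 50 high, origin at the centre of its underside. Three slots, 12 wide, 80 long along y, 40 deep, at x = -75, 0 and 75 mm; a handset stands upright in each, in any order, its thickness along rack x.
- dock: Fixed grey box, flat top 80 mm above the table, 134 wide (y), x from -35 to 95; dark display on the +x part of its top. Origin: on the table below the mouth's centre. Mouth and pocket below: 30 along x, 94 along y, floor 10 mm above the table. The handset goes in with its width along dock y, either way round, and stands 80 mm proud; once let go it leans up to 17 degrees on the wall.
- dust_flap (a joint): Steel flap shutting the dock's mouth, 28.5 mm long (x), 92 wide, 3 thick, about 1 mm below the dock's top. Hinged on the mouth's +x side, it swings down into the pocket: 0 rad shut and level, 1.5 hanging down. A weak spring (under 2 N at its edge) shuts it. The handset's foot pushes it open; its edge then rests on the handset's side (0.6 to 1.5 rad) and presses it towards dock -x.
Not all that is in view belongs to the job. Of the things shaped like the dock, the grey one is meant.

How it is judged (in metres and radians):
On the way, in this order (a step that is already met when the one before it is completed fails the run):
1. the handset is lifted clear of the rack (height (world z) of handset above 0.055 m).
2. the handset's foot is in the dock's mouth and pushes the flap open (value of joint dust_flap above 0.4 rad and horizontal distance between handset and dock below 0.03 m and z of handset in the frame of dock below 0.075 m).
At the end, for the whole second after the job is handed in: The tallest handset stands at rest in the dock's pocket, the centre of its foot less than 15 mm above the pocket floor (25 mm above the table) and within 25 mm of the pocket's centre, leaning less than 23 degrees, and holds the flap open by more than 0.5 rad (z of handset in the frame of dock below 0.025 m and horizontal distance between handset and dock below 0.025 m and angle between handset's own z axis and vertical below 0.4 rad and value of joint dust_flap above 0.5 rad and linear speed of handset below 0.03 m/s); the robot touches nothing.
It fails at once if the handset drops into the dock (faster than 0.7 m/s in the pocket) (horizontal distance between handset and dock below 0.04 m and z of handset in the frame of dock below 0.08 m and linear speed of handset above 0.7 m/s).
It also fails if it takes over 38 s, if anything falls off the work surface, if the arm or the gripper's body presses on something with over 40 N, if the wrist force passes 120 N, or if a joint passes its speed limit or range.

## Robot

A 6-joint arm with a two-finger parallel gripper is mounted at the origin on the work surface. World frame = base frame: x ahead of the robot, y to its left, z up, the work surface at z = 0. Lengths are in mm, angles in degrees, forces in N, time in s.
With the tool pointing down it reaches from about 350 to 875 mm from the base axis. Payload 15.5 kg.
Tool frame: the origin (TCP) lies midway between the tips of the shut fingers; the grasp point (between the pads) lies 19 mm behind it; z points along the fingers, y is the line along which they close (so a half turn about z gives the same grasp; the last joint's range is limited). The gripper opens to 85 mm and grips with 20 to 120 N. Pads are 22 mm wide; open, the fingers measure 114 mm over their backs; the gripper's body (76 mm by 85 mm) begins 54 mm behind the grasp point. The pads swing forward as they close: fully open they stand 13 mm farther back than shut.
Start: joints at [-75.659, 28.281, 77.091, -0, 74.628, -5.472], TCP at [211.845, -588.004, 211.077] pointing down, gripper open.
Joint ranges: [-166.48, 166.48], [-47.26, 123.95], [12.59, 153.08], [-70.14, 250.14], [6.76, 159.57], [-176.63, 176.63]. Speed limits (degrees/s): [108.29, 108.29, 147.25, 172.46, 172.46, 172.46].

## Interface

Orientations are given as [roll, pitch, yaw] about the fixed x, y, z axes, in that order (R = Rz(yaw) Ry(pitch) Rx(roll)).
In Python, from rig import arm gives the robot as it stands.
- The arm moves only by the shell command python3 -m inch 'ROWS' [FORCE]. ROWS is a JSON object of lists of equal length, an entry for each row: "slide": the shift along the tool's x, y, z normalised to -1 to 1, where 1 is 100 mm, a list of three; "twist": the turn, a rotation vector about the tool's x, y, z normalised to -1 to 1, where 1 is 0.5 rad, a list of three; "gripper": the opening, from -1 (shut) to 1 (fully open). In form: {"slide": [[tx, ty, tz], ...], "twist": [[ax, ay, az], ...], "gripper": [gripper, ...]}. A call has 1 to 5 rows; each row is the pose to reach, as a shift and turn from the pose commanded when the call began, along the tool's axes at that moment; what a row does not reach only later rows make up. A row lasts 1/8 s, in which the tool goes at most 62.5 mm and 10.7 degrees, less where a joint would pass 70% of its speed; a pose out of reach is approached as far as the arm can. A call with a number of a shift or a turn outside -1 to 1 is refused whole. A call with a gripper value outside its range is refused whole. The fingers move at their own pace and stop on an object; FORCE is the grip in N (left out, the last holds). Time passes only in rows, so rows that repeat a pose let the fingers close. It gives the time, the measured TCP pose, the force, the opening and the grip force at its end, in the units of the state.
- arm.get_state(): the state, without advancing time (a new reading comes with each control period).
- arm.get_image(name): name is "scene" or "top" or "wrist"; returns a dict with "color" (420x560x3 uint8, red, green, blue), "fx", "fy", "cx", "cy" (pixels), "k1" (the pictures are not rectified: a ray, as slopes to the right and down, at radius r is drawn at 1 + k1 r^2 times it, then the intrinsics apply), "T" (4x4, takes a point from camera to world coordinates). Camera axes: x right, y up, looking along -z (the intrinsics and any distortion apply to the point x, -y, -z); pixel columns grow to the right and rows downward; lengths in mm; the calibration is good to about 2 mm. A picture is of the moment at which its call begins. There is no depth.
- arm.sign_off(): hands the job in; it is judged then, once.
The state is a dict: "t": time; "q": joint angles; "joint_velocities": joint speeds; "joint_torque": joint torques, N m; "tool_pos": TCP position; "orientation": TCP orientation; "force": force on the tool from outside, world axes, zero at the start; "wrist_torque": the same for the moment, N m; "finger_gap": finger opening in mm; "grasp_force": force on a finger pad.
Only numpy, scipy, OpenCV 4.12 (cv2) and the standard library are available. Lean on these libraries where they do the work, as an engineer would, in place of code of your own. Each camera call takes 0.05 s, during which the arm holds its last target. There are 200 camera calls.

## Working session

There is one attempt and no reset: what is moved stays moved. The work goes in short steps, Python scripts to look and compute and a shell command to move; the robot and the scene stay as the last step left them, time stands still between calls to the robot, and variables do not carry over. Pictures are saved under pics/ and viewed, at most 11 in all, crops included, and the job is handed in when it is done.

```bash
ls; mkdir -p pics; cat > h.py <<'E'
import numpy as np,cv2
from rig import arm
def snap(n,f):
    d=arm.get_image(n); cv2.imwrite(f,cv2.cvtColor(np.asarray(d["color"]),cv2.COLOR_RGB2BGR))
    np.save(f[:-4]+'.npy',{k:d[k] for k in d if k!="color"},allow_pickle=True); return d
def ray(d,u,v):
    K=np.array([[d["fx"],0,d["cx"]],[0,d["fy"],d["cy"]],[0,0,1.]])
    p=cv2.undistortPoints(np.array([[[u,v]]],float),K,np.array([d["k1"],0,0,0,0.]))[0,0]
    T=np.array(d["T"]); return T[:3,3],T[:3,:3]@np.array([p[0],-p[1],-1])
def onz(d,u,v,z):
    o,r=ray(d,u,v); return o+r*(z-o[2])/r[2]
def proj(d,P):
    T=np.array(d["T"]); c=T[:3,:3].T@(np.array(P,float)-T[:3,3]); x,y=c[0]/-c[2],-c[1]/-c[2]
    s=1+d["k1"]*(x*x+y*y); return d["fx"]*x*s+d["cx"],d["fy"]*y*s+d["cy"]
def load(f): return np.load(f,allow_pickle=True).item()
E
python3 - <<'E'
from h import *
for n in("top","scene"):
    d=snap(n,f"pics/{n}0.png"); print(n,d["fx"],d["k1"],np.round(d["T"],2).tolist())
print(arm.get_state())
E
```

```text
pics
top 476.72478047783443 -0.14173819327194864 [[-0.01, 0.99, -0.15, 220.6], [-1.0, -0.01, -0.02, -106.99], [-0.02, 0.15, 0.99, 1320.93], [0.0, 0.0, 0.0, 1.0]]
scene 533.8645495648146 -0.0564780492775248 [[0.74, -0.54, 0.4, 922.09], [0.67, 0.59, -0.45, -666.78], [0.01, 0.6, 0.8, 1106.79], [0.0, 0.0, 0.0, 1.0]]
{'t': 0.1, 'q': array([-7.56588101e+01,  2.83113360e+01,  7.71236185e+01,  5.47045938e-04,
        7.46265069e+01, -5.47186798e+00]), 'joint_velocities': array([-0.02738294, -0.12165171, -0.05085686, -0.02076909, -0.05312249,
        0.02339696]), 'joint_torque': array([ 2.31108104e-03, -8.83583808e+01, -3.84563434e+01, -4.01493060e-05,
        5.17102526e-03,  4.17643946e-06]), 'tool_pos': array([ 211.76697664, -587.67542903,  210.55953015]), 'orientation': array([-1.79938869e+02, -6.38568253e-03,  1.98129092e+01]), 'force': array([-0.11637781, -0.45607345, -0.05158545]), 'wrist_torque': array([-0.04341994, -0.02691616, -0.05917713]), 'grasp_force': 0.0, 'finger_gap': 84.99268821770357}
```

View pics/top0.png

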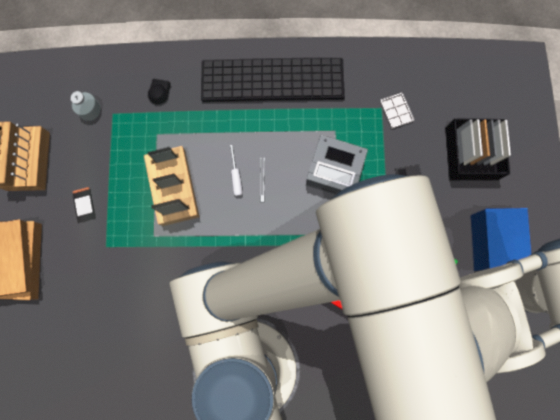

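View pics/scene0.png

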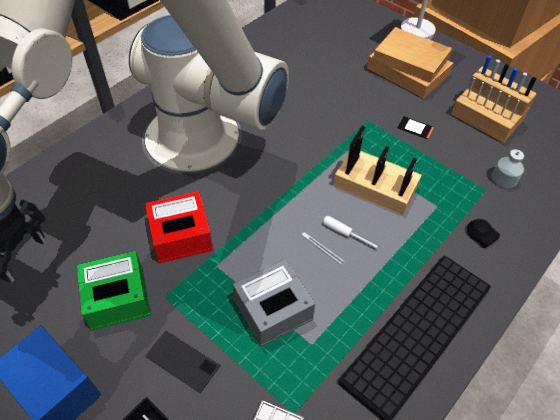

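The top view shows the rack at about (171,185) and the grey dock at about (337,163). In the scene view the tallest handset is the one nearest the robot, at about (355,150). I'll enlarge these.

```bash
python3 - <<'E'
import cv2,numpy as np
t=cv2.imread('pics/top0.png');s=cv2.imread('pics/scene0.png')
r=lambda im,x,y,w,h,k:cv2.resize(im[y:y+h,x:x+w],None,fx=k,fy=k,interpolation=cv2.INTER_CUBIC)
a=np.hstack([r(t,140,140,66,99,3*1.01),r(t,300,130,75,75,4)[:300]]) if 0 else None
top=np.hstack([r(t,135,135,80,60*1+30,5)[:300*2][:450],r(t,300,130,80,90,5)[:450]])
cv2.imwrite('pics/c1.png',top[:450])
c2=np.hstack([r(s,320,115,110,100,4)[:400],r(s,225,255,95,100,4)[:400]])
cv2.imwrite('pics/c2.png',c2[:, :800]); print(top.shape,c2.shape)
E
```

```text
(450, 800, 3) (400, 820, 3)
```

View pics/c1.png

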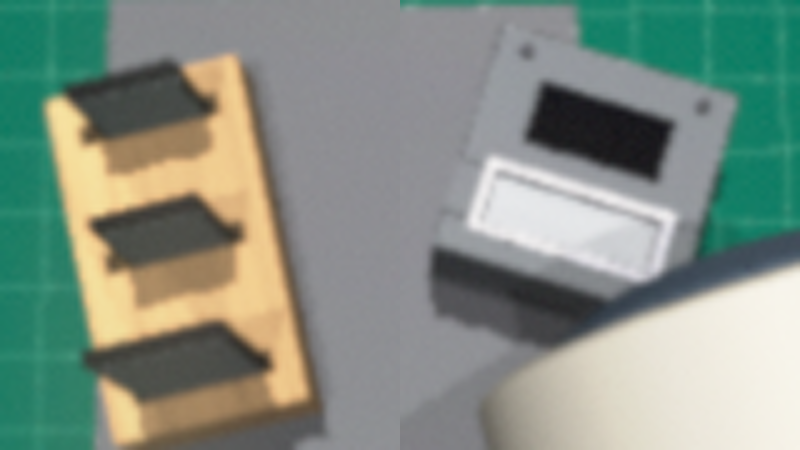

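View pics/c2.png

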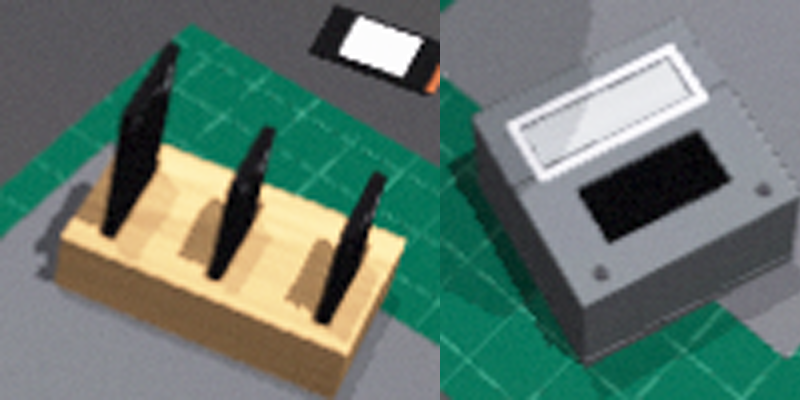

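The crops show the mouth's white frame clearly in both views. The tallest handset's top edge in the top view runs from crop (85,358) to (222,325), which is full-image (152,206.6) to (179.4,200).

```bash
python3 - <<'E'
from h import *
for n,(x0,y0,x1,y1) in(("top",(310,155,345,190)),("scene",(225,255,310,310))):
    im=cv2.imread(f'pics/{n}0.png');d=load(f'pics/{n}0.npy')
    hsv=cv2.cvtColor(im,cv2.COLOR_BGR2HSV);m=np.zeros(im.shape[:2],np.uint8)
    m[y0:y1,x0:x1]=((hsv[y0:y1,x0:x1,2]>185)&(hsv[y0:y1,x0:x1,1]<60))*255
    c=max(cv2.findContours(m,0,2)[0],key=cv2.contourArea)[:,0]
    P=np.array([onz(d,u,v,80)[:2] for u,v in c],np.float32)
    print(n,len(c),cv2.minAreaRect(P))
    print(' corners top screen', [np.round(p).tolist() for p in cv2.boxPoints(cv2.minAreaRect(c.astype(np.float32)))])
    # rack top: wood mask
    x0,y0,x1,y1=(140,140,205,235) if n=="top" else (325,140,430,225)
    m[:]=0;m[y0:y1,x0:x1]=((hsv[y0:y1,x0:x1,1]>80)&(abs(hsv[y0:y1,x0:x1,0].astype(int)-17)<9)&(hsv[y0:y1,x0:x1,2]>(100 if n=="top" else 175)))*255
    m=cv2.morphologyEx(m,cv2.MORPH_OPEN,np.ones((2,2)))
    c=np.vstack([k for k in cv2.findContours(m,0,2)[0] if len(k)>15])[:,0]
    P=np.array([onz(d,u,v,50)[:2] for u,v in c],np.float32); print(' rack',cv2.minAreaRect(P))
d=load('pics/top0.npy');s=load('pics/scene0.npy')
cr=lambda x,y:(135+(x+.5)/5-.5,135+(y+.5)/5-.5)
a=onz(d,*cr(85,357),160);b=onz(d,*cr(222,324),160);print(a,b,np.linalg.norm(a-b),np.degrees(np.arctan2(*(a-b)[[1,0]])))
cs=lambda P:tuple((np.array(proj(s,P))-[320,115])*4)
print(cs(a),cs(b))
p=onz(d,*cr(135,395),50);q=onz(d,*cr(268,362),50);print(p,q,cs(p),cs(q))
E
```

```text
top 49 ((524.2507934570312, -236.13314819335938), (87.57073211669922, 44.49783706665039), 70.65924835205078)
 corners top screen [[312.0, 175.0], [317.0, 160.0], [349.0, 170.0], [344.0, 185.0]]
 rack ((501.08770751953125, 197.8519744873047), (205.1047821044922, 113.49018096923828), 13.113287925720215)
scene 95 ((523.4965209960938, -241.48117065429688), (106.94918060302734, 42.95136260986328), 71.84236907958984)
 corners top screen [[241.0, 285.0], [284.0, 264.0], [292.0, 280.0], [249.0, 301.0]]
 rack ((513.1133422851562, 205.14382934570312), (201.17372131347656, 112.01068878173828), 13.354117393493652)
[426.39191784 221.16590674 160.        ] [442.05717723 151.58350105 160.        ] 71.32398987957141 102.6876079454798
(np.float64(166.61397346180865), np.float64(44.00254822785644)) (np.float64(120.11441105223389), np.float64(113.86082233860395))
[424.35798542 223.64996682  50.        ] [441.53515406 150.17478072  50.        ] (np.float64(144.37599278935022), np.float64(159.24764623264696)) (np.float64(98.3478823731491), np.float64(232.36832012088178))
```

The scene view puts the dock's mouth at about (523,-241) with yaw -18. The tallest handset is at about (433,187), with the rack's yaw about 13. I'll move towards the rack and then measure again.

```bash

python3 -m inch '{"slide":[[0.4,-0.4,-0.4],[0.8,-0.8,-0.8],[1,-1,-1]],"twist":[[0,0,0],[0,0,0],[0,0,0]],"gripper":[1,1,1]}' &&
python3 -m inch '{"slide":[[0.4,-0.4,0],[0.8,-0.8,0],[1,-1,0]],"twist":[[0,0,0],[0,0,0],[0,0,0]],"gripper":[1,1,1]}' &&
python3 -m inch '{"slide":[[0.4,-0.4,0],[0.8,-0.8,0],[1,-1,0]],"twist":[[0,0,0],[0,0,0],[0,0,0]],"gripper":[1,1,1]}' &&
python3 -m inch '{"slide":[[0.4,-0.4,0],[0.8,-0.8,0],[1,-1,0]],"twist":[[0,0,0],[0,0,0],[0,0,0]],"gripper":[1,1,1]}' &&
python3 -m inch '{"slide":[[0.3,-0.4,0],[0.6,-0.8,0],[0.7,-1,0]],"twist":[[0,0,0],[0,0,0],[0,0,0]],"gripper":[1,1,1]}' &&
python3 -m inch '{"slide":[[0,-0.4,0],[0,-0.8,0],[0,-1,0],[0,-1,0]],"twist":[[0,0,0],[0,0,0],[0,0,0],[0,0,0]],"gripper":[1,1,1,1]}'
```

```text
t: 0.48
tool_pos: [272.6, -458.3, 312.2]
orientation: [180.0, -0.0, 19.8]
force: [0.0, -0.8, 0.4]
finger_gap: 85.5
grasp_force: 0.0
t: 0.85
tool_pos: [332.7, -329.5, 311.1]
orientation: [-180.0, -0.0, 19.9]
force: [-0.2, -0.6, -0.9]
finger_gap: 85.9
grasp_force: 0.0
t: 1.23
tool_pos: [392.9, -201.7, 311.0]
orientation: [-180.0, -0.0, 19.9]
force: [0.1, -0.8, 0.1]
finger_gap: 85.4
grasp_force: 0.0
t: 1.6
tool_pos: [453.1, -73.7, 310.9]
orientation: [-180.0, 0.0, 19.9]
force: [-0.3, -0.5, -0.0]
finger_gap: 85.5
grasp_force: 0.0
t: 1.98
tool_pos: [484.8, 43.9, 310.8]
orientation: [-180.0, 0.0, 19.9]
force: [-0.6, -0.9, 0.5]
finger_gap: 85.4
grasp_force: 0.0
t: 2.48
tool_pos: [450.1, 136.7, 311.0]
orientation: [-180.0, 0.0, 19.9]
force: [0.4, -0.8, 0.3]
finger_gap: 85.6
grasp_force: 0.0
```

```bash

python3 -m inch '{"slide":[[0,-0.3,0],[0,-0.53,0],[0,-0.53,0]],"twist":[[0,0,-0.35],[0,0,-0.7],[0,0,-0.97]],"gripper":[1,1,1]}' &&
python3 -m inch '{"slide":[[0,0,0],[0,0,0],[0,0,0]],"twist":[[0,0,-0.35],[0,0,-0.7],[0,0,-0.97]],"gripper":[1,1,1]}' &&
python3 -m inch '{"slide":[[0,0,0],[0,0,0],[0,0,0],[0,0,0]],"twist":[[0,0,-0.35],[0,0,-0.7],[0,0,-0.97],[0,0,-0.97]],"gripper":[1,1,1,1]}' | tail -6
python3 - <<'E'
from h import *
for n in("wrist","top"): d=snap(n,f'pics/{n}1.png');print(n,d["fx"],d["k1"],np.round(d["T"],2).tolist())
im=cv2.imread('pics/top1.png')
d=load('pics/top1.npy'); hsv=cv2.cvtColor(im,cv2.COLOR_BGR2HSV)
for th in (185,205):
    m=np.zeros(im.shape[:2],np.uint8);m[155:195,305:362]=((hsv[155:195,305:362,2]>th)&(hsv[155:195,305:362,1]<60))*255
    c=max(cv2.findContours(m,0,2)[0],key=cv2.contourArea)[:,0]
    print(cv2.minAreaRect(np.array([onz(d,u,v,80)[:2] for u,v in c],np.float32)))
E
```

```text
t: 2.85
tool_pos: [432.5, 185.9, 310.9]
orientation: [-180.0, 0.0, 47.9]
force: [-0.9, -0.1, 0.4]
finger_gap: 85.6
grasp_force: 0.0
t: 3.22
tool_pos: [433.0, 184.8, 310.9]
orientation: [-180.0, 0.0, 75.6]
force: [0.3, 0.3, 1.0]
finger_gap: 85.4
grasp_force: 0.0
t: 3.72
tool_pos: [433.0, 184.9, 310.9]
orientation: [-180.0, 0.0, 103.1]
force: [-0.1, -1.1, -0.1]
finger_gap: 85.3
grasp_force: 0.0
wrist 360.4923117195836 -0.07369999092565964 [[0.97, -0.22, -0.06, 417.61], [0.23, 0.94, 0.27, 252.7], [-0.0, -0.28, 0.96, 473.5], [0.0, 0.0, 0.0, 1.0]]
top 476.72478047783443 -0.14173819327194864 [[-0.01, 0.99, -0.15, 220.6], [-1.0, -0.01, -0.02, -106.99], [-0.02, 0.15, 0.99, 1320.93], [0.0, 0.0, 0.0, 1.0]]
((521.3545532226562, -245.10804748535156), (109.8472900390625, 46.75144577026367), 71.19406127929688)
((521.275146484375, -245.28829956054688), (107.00354766845703, 43.776580810546875), 71.3996353149414)
```

View pics/wrist1.png

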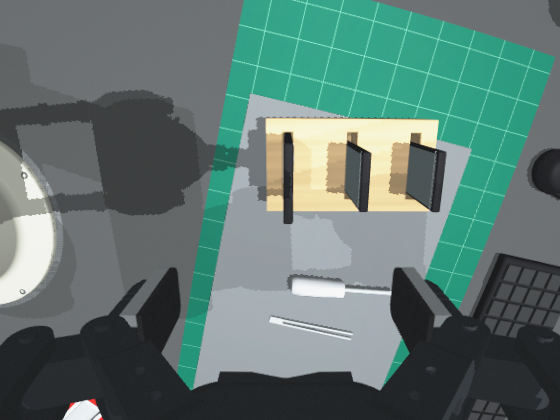

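The wrist view shows the tallest handset end-on as a dark strip, u 284–293, its far top end at v≈223. The rack's top spans about (266,118)–(438,211).

```bash
python3 - <<'E'
from h import *
im=cv2.imread('pics/wrist1.png');d=load('pics/wrist1.npy');s=load('pics/scene0.npy')
g=im.max(2)[125:230,275:305]; 
for v in (135,145,155,170,185,200,210,218,222,225):
    c=np.where(im[v,275:305].max(1)<70)[0]; print(v,(c.min()+275,c.max()+275) if len(c) else None, end=' ')
print()
for v in (145,150,160,200,215,222): print(v,im[v,280:298].max(1))
for uv in((288.5,223),(288.5,133)):
    print(uv,[onz(d,*uv,z).round(1)[:2].tolist() for z in (160,50)])
# rack top corners at z=50
for uv in((266,118),(438,120),(440,211),(267,211)): print(uv,onz(d,*uv,50).round(1))
E
```

```text
135 (np.int64(284), np.int64(290)) 145 (np.int64(284), np.int64(292)) 155 (np.int64(284), np.int64(292)) 170 (np.int64(284), np.int64(292)) 185 (np.int64(284), np.int64(292)) 200 (np.int64(284), np.int64(291)) 210 (np.int64(284), np.int64(291)) 218 (np.int64(284), np.int64(292)) 222 (np.int64(284), np.int64(291)) 225 None 
145 [198 185 160 107  48  57  59  62  64  64  65  65  55 166 235 243 243 243]
150 [200 186 168 115  49  58  63  62  65  65  67  66  57 128 231 244 244 244]
160 [203 191 170 116  48  58  63  61  63  65  66  63  53 149 233 244 244 244]
200 [242 242 232 157  42  49  53  54  56  57  59  54  81 220 242 242 242 242]
215 [162 162 156 108  45  49  52  51  52  54  55  54  66 155 185 184 183 184]
222 [162 163 160 113  43  49  51  53  52  53  54  53 115 169 185 185 187 186]
(288.5, 223) [[443.6, 153.6], [452.8, 118.8]]
(288.5, 133) [[425.1, 232.3], [427.7, 225.1]]
(266, 118) [398.7 235.8  50. ]
(438, 120) [593.  280.2  50. ]
(440, 211) [632.2 176.5  50. ]
(267, 211) [423.6 127.8  50. ]
```

```bash

python3 -m inch '{"slide":[[0.03,0.04,0.3],[0.03,0.04,0.7],[0.03,0.04,1],[0.03,0.04,1]],"twist":[[0,0,0],[0,0,0],[0,0,0],[0,0,0]],"gripper":[0.2,0.2,0.2,0.2]}' 40 &&
python3 -m inch '{"slide":[[0,0,0.3],[0,0,0.6],[0,0,0.9],[0,0,0.9]],"twist":[[0,0,0],[0,0,0],[0,0,0],[0,0,0]],"gripper":[0.2,0.2,0.2,0.2]}'
python3 - <<'E'
from h import *
d=snap("wrist",'pics/w2.png')
E
```

```text
t: 4.32
tool_pos: [434.8, 188.9, 209.7]
orientation: [-179.8, 0.0, 103.0]
force: [0.4, -0.1, 0.2]
finger_gap: 51.5
grasp_force: 0.0
t: 4.82
tool_pos: [435.7, 189.3, 121.0]
orientation: [-179.9, 0.0, 103.1]
force: [0.4, -1.0, -0.1]
finger_gap: 51.3
grasp_force: 0.0
```

View pics/w2.png

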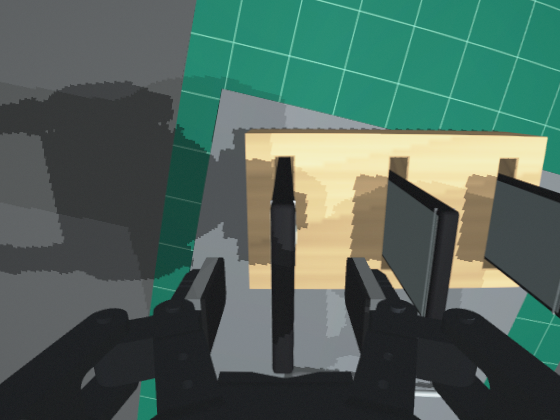

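The handset (u≈284) sits midway between the pads (224 and 347), so I'll close and lift.

```bash

python3 -m inch '{"slide":[[0,0,0],[0,0,0],[0,0,0],[0,0,0],[0,0,0]],"twist":[[0,0,0],[0,0,0],[0,0,0],[0,0,0],[0,0,0]],"gripper":[-1,-1,-1,-1,-1]}' 45 &&
python3 -m inch '{"slide":[[0,0,0],[0,0,-0.1],[0,0,-0.2],[0,0,-0.4],[0,0,-0.6]],"twist":[[0,0,0],[0,0,0],[0,0,0],[0,0,0],[0,0,0]],"gripper":[-1,-1,-1,-1,-1]}' 
python3 - <<'E'
from h import *
d=load('pics/w2.npy')
print(onz(d,284,203,160),onz(d,284,372,160)); print(arm.get_state()['wrist_torque'])
E
```

```text
t: 5.5
tool_pos: [436.5, 189.7, 122.2]
orientation: [179.9, -0.0, 103.2]
force: [-2.8, -0.4, 13.3]
finger_gap: 7.9
grasp_force: 44.6
t: 6.12
tool_pos: [435.9, 189.5, 182.3]
orientation: [180.0, -0.0, 103.2]
force: [0.4, -0.1, -0.6]
finger_gap: 7.5
grasp_force: 44.4
[427.36470687 224.92473272 160.        ] [443.84712993 154.01772454 160.        ]
[ 0.03004884 -0.01453489  0.03575655]
```

```bash

python3 -m inch '{"slide":[[0,0,-0.4],[0,0,-0.8],[0,0,-0.9],[0,0,-0.9]],"twist":[[0,0,0],[0,0,0],[0,0,0],[0,0,0]],"gripper":[-1,-1,-1,-1]}' 
python3 - <<'E'
from h import *
d=snap("scene",'pics/s3.png');im=cv2.imread('pics/s3.png')
cv2.imwrite('pics/s3c.png',cv2.resize(im[20:230,250:450],None,fx=2.8,fy=2.8,interpolation=cv2.INTER_CUBIC))
E
```

```text
t: 6.62
tool_pos: [435.9, 189.5, 271.4]
orientation: [179.9, -0.0, 103.2]
force: [0.0, -0.6, -1.9]
finger_gap: 7.9
grasp_force: 44.5
```

View pics/s3c.png

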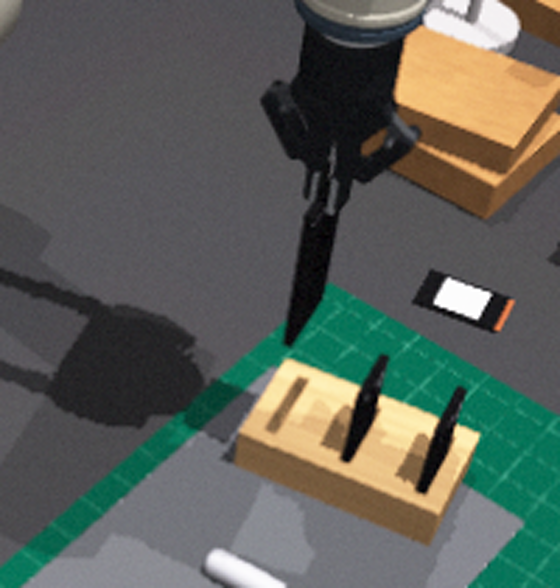

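The handset is held and hangs straight. Next I'll turn it to the dock's yaw and carry it across.

```bash

python3 -m inch '{"slide":[[0,0,0],[0,0,0],[0,0,0]],"twist":[[0,0,0.2],[0,0,0.4],[0,0,0.553]],"gripper":[-1,-1,-1]}'|sed -n 2,3p
python3 -m inch '{"slide":[[0,0,0],[0,0,0],[0,0,0],[0,0,0]],"twist":[[0,0,0.2],[0,0,0.4],[0,0,0.553],[0,0,0.553]],"gripper":[-1,-1,-1,-1]}'|sed -n 2,3p
python3 -m inch '{"slide":[[-0.3,0.15,0],[-0.6,0.33,0],[-0.95,0.54,0]],"twist":[[0,0,0],[0,0,0],[0,0,0]],"gripper":[-1,-1,-1]}' |sed -n 2,3p
python3 -m inch '{"slide":[[-0.35,0.2,0],[-0.7,0.4,0],[-0.95,0.54,0]],"twist":[[0,0,0],[0,0,0],[0,0,0]],"gripper":[-1,-1,-1]}' |sed -n 2,3p
python3 -m inch '{"slide":[[-0.35,0.2,0],[-0.7,0.4,0],[-0.95,0.54,0]],"twist":[[0,0,0],[0,0,0],[0,0,0]],"gripper":[-1,-1,-1]}' |sed -n 2,3p
python3 -m inch '{"slide":[[-0.35,0.2,0],[-0.7,0.4,0],[-0.95,0.54,0],[-0.95,0.54,0]],"twist":[[0,0,0],[0,0,0],[0,0,0],[0,0,0]],"gripper":[-1,-1,-1,-1]}'
python3 - <<'E'
from h import *
snap("wrist",'pics/w4.png');snap("top",'pics/t4.png');snap("scene",'pics/s4.png')
print(arm.get_state()['t'])
im=cv2.imread('pics/w4.png');s=cv2.imread('pics/s4.png')
cv2.imwrite('pics/v4.png',np.hstack([cv2.resize(im,(480,360)),cv2.resize(s[140:350,150:332],(312,360),interpolation=cv2.INTER_CUBIC)]))
E
```

```text
tool_pos: [435.2, 189.2, 269.6]
orientation: [-179.9, 0.1, 87.2]
tool_pos: [435.2, 189.3, 269.9]
orientation: [-179.9, 0.1, 71.5]
tool_pos: [456.7, 81.4, 270.4]
orientation: [-179.9, 0.0, 71.7]
tool_pos: [477.8, -26.5, 270.3]
orientation: [-179.9, 0.0, 71.6]
tool_pos: [498.9, -133.8, 270.2]
orientation: [-179.9, 0.0, 71.6]
t: 9.18
tool_pos: [519.9, -241.0, 269.9]
orientation: [-179.9, -0.0, 71.5]
force: [-0.6, 0.2, -1.3]
finger_gap: 7.6
grasp_force: 44.4
9.325
```

View pics/v4.png

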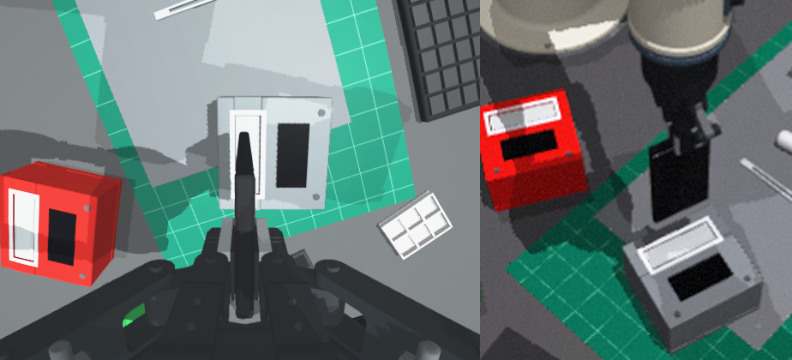

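The wrist view (at 6/7 scale) shows the mouth's white frame at u 229–267, its upper end at v≈110. The handset's foot is over it at u 238–251, v≈132. I'll quantify the offset.

```bash
python3 - <<'E'
from h import *
im=cv2.imread('pics/w4.png');d=load('pics/w4.npy')
for v in(131,136,142,148): print(v,im[v,258:320].max(1).tolist())
print('col',im[112:165,285].max(1).tolist())
tcp=np.array([519.9,-241.0]);a=np.radians(71.5);X=np.array([np.cos(a),np.sin(a)]);Y=np.array([np.sin(a),-np.cos(a)])
loc=lambda u,v,z:((onz(d,u,v,z)[:2]-tcp)@X,(onz(d,u,v,z)[:2]-tcp)@Y)
for n,u,v,z in(("frameL",267.5,140,80),("frameR",311.5,140,80),("frameTop",287,128,80),("foot L",277.7,154,158),("foot R",292.5,154,158)): print(n,np.round(loc(u,v,z),1))
E
```

```text
131 [208, 209, 210, 210, 209, 212, 212, 212, 205, 216, 247, 247, 247, 247, 247, 247, 247, 247, 247, 247, 247, 247, 247, 247, 247, 247, 247, 247, 247, 247, 247, 247, 247, 247, 247, 247, 247, 247, 247, 247, 247, 247, 247, 247, 247, 247, 247, 247, 247, 247, 247, 247, 246, 232, 232, 232, 232, 232, 232, 232, 232, 232]
136 [209, 208, 210, 210, 210, 212, 211, 212, 201, 222, 247, 247, 247, 247, 247, 242, 197, 243, 246, 246, 245, 246, 246, 246, 246, 246, 246, 246, 246, 246, 246, 246, 246, 246, 247, 247, 247, 246, 246, 246, 246, 246, 246, 245, 205, 123, 170, 247, 247, 247, 247, 247, 246, 231, 231, 231, 231, 231, 231, 231, 231, 232]
142 [207, 208, 209, 210, 210, 210, 211, 212, 212, 220, 247, 247, 247, 247, 247, 242, 193, 243, 246, 246, 246, 246, 246, 246, 246, 246, 246, 246, 246, 246, 247, 247, 247, 247, 247, 247, 247, 247, 247, 247, 246, 246, 246, 245, 209, 106, 174, 247, 247, 247, 247, 247, 245, 231, 232, 232, 231, 231, 231, 231, 231, 231]
148 [207, 207, 207, 208, 211, 210, 210, 211, 211, 220, 247, 247, 247, 247, 247, 244, 193, 242, 246, 246, 245, 246, 246, 246, 246, 246, 246, 246, 246, 246, 246, 247, 246, 246, 247, 247, 247, 246, 246, 246, 246, 246, 246, 244, 200, 106, 202, 247, 247, 247, 247, 247, 238, 214, 214, 214, 215, 214, 214, 214, 214, 214]
col [155, 190, 215, 216, 215, 215, 215, 214, 214, 214, 213, 214, 213, 213, 213, 213, 242, 247, 247, 247, 247, 247, 234, 234, 246, 246, 246, 246, 246, 246, 246, 246, 246, 246, 246, 246, 246, 246, 246, 246, 246, 189, 66, 39, 39, 40, 40, 40, 39, 37, 38, 38, 40]
frameL [ 38.7 -16.9]
frameR [38.8 25.6]
frameTop [50.1  1.9]
foot L [35.  -5.4]
foot R [35.   5.8]
```

```bash

python3 -m inch '{"slide":[[-0.02,0.02,0.2],[-0.02,0.02,0.4],[-0.02,0.02,0.6],[-0.02,0.02,0.65],[-0.02,0.02,0.65]],"twist":[[0,0,0],[0,0,0],[0,0,0],[0,0,0],[0,0,0]],"gripper":[-1,-1,-1,-1,-1]}'
python3 -m inch '{"slide":[[0,0,0.06],[0,0,0.12],[0,0,0.18],[0,0,0.24],[0,0,0.3]],"twist":[[0,0,0],[0,0,0],[0,0,0],[0,0,0],[0,0,0]],"gripper":[-1,-1,-1,-1,-1]}'
python3 - <<'E'
from h import *
snap("scene",'pics/s5.png');snap("wrist",'pics/w5.png')
s=cv2.imread('pics/s5.png');w=cv2.imread('pics/w5.png')
cv2.imwrite('pics/v5.png',np.hstack([cv2.resize(w[80:380,200:400],(400,600)),cv2.resize(s[190:340,215:315],(400,600),interpolation=cv2.INTER_CUBIC)]))
E
```

```text
t: 9.95
tool_pos: [521.4, -241.5, 206.3]
orientation: [-180.0, -0.0, 71.5]
force: [0.2, 0.2, -0.4]
finger_gap: 7.9
grasp_force: 44.4
t: 10.58
tool_pos: [521.3, -242.0, 175.7]
orientation: [-180.0, 0.0, 71.5]
force: [-0.2, -0.0, -0.6]
finger_gap: 8.1
grasp_force: 44.6
```

View pics/v5.png

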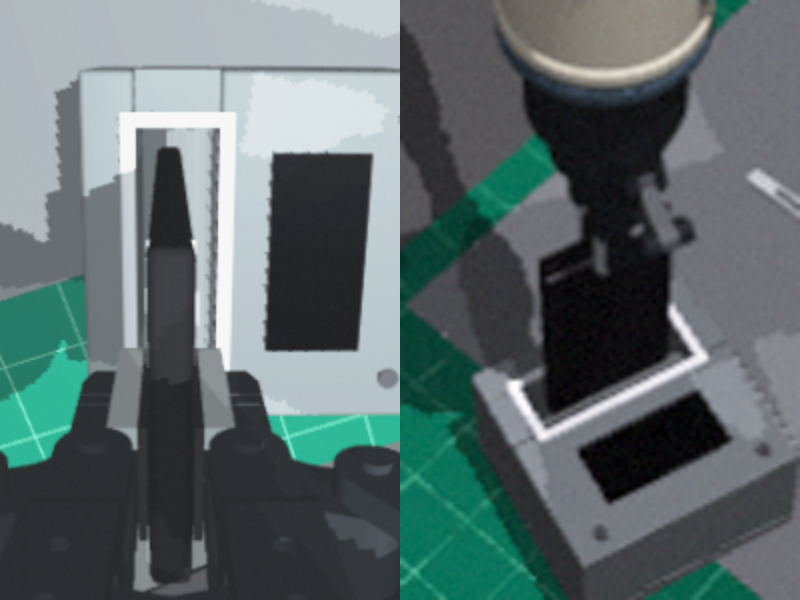

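The foot is inside the white frame (left panel, foot at about (169,150) between 137 and 218), and the flap is tilting open. I'll continue down.

```bash

python3 -m inch '{"slide":[[0,0,0.09],[0,0,0.18],[0,0,0.27],[0,0,0.36],[0,0,0.45]],"twist":[[0,0,0],[0,0,0],[0,0,0],[0,0,0],[0,0,0]],"gripper":[-1,-1,-1,-1,-1]}'
python3 -m inch '{"slide":[[0,0,0.01],[0,0,0.02],[0,0,0.03],[0,0,0.04],[0,0,0.05]],"twist":[[0,0,0],[0,0,0],[0,0,0],[0,0,0],[0,0,0]],"gripper":[-1,-1,-1,-1,-1]}'
```

```text
t: 11.3
tool_pos: [521.3, -242.0, 130.4]
orientation: [-180.0, -0.0, 71.5]
force: [-0.4, 0.5, 0.1]
finger_gap: 7.7
grasp_force: 44.5
t: 11.92
tool_pos: [521.5, -242.0, 126.2]
orientation: [180.0, 0.0, 71.5]
force: [-1.1, 0.6, -0.8]
finger_gap: 7.8
grasp_force: 44.5
```

```bash

python3 -m inch '{"slide":[[0,0,0.01],[0,0,0.02],[0,0,0.03],[0,0,0.03]],"twist":[[0,0,0],[0,0,0],[0,0,0],[0,0,0]],"gripper":[-1,-1,-1,-1]}'
python3 -m inch '{"slide":[[0,0,0.01],[0,0,0.02],[0,0,0.02]],"twist":[[0,0,0],[0,0,0],[0,0,0]],"gripper":[-1,-1,-1]}'
```

```text
t: 12.42
tool_pos: [521.3, -241.9, 123.0]
orientation: [-180.0, -0.0, 71.5]
force: [-0.3, 0.1, -1.8]
finger_gap: 7.9
grasp_force: 44.4
t: 12.8
tool_pos: [522.2, -242.3, 122.2]
orientation: [179.9, 0.0, 71.5]
force: [-1.2, 1.7, 13.9]
finger_gap: 7.9
grasp_force: 46.9
```

The floor reaction is about 14 N, so the foot is standing on the pocket floor. I'll open gradually, shift so the leaning handset is centred between the fingers, and retreat upward.

```bash

python3 -m inch '{"slide":[[0,0,0],[0,0,0],[0,0,0],[0,0,0],[0,0,0]],"twist":[[0,0,0],[0,0,0],[0,0,0],[0,0,0],[0,0,0]],"gripper":[-0.8,-0.7,-0.5,-0.3,-0.1]}' 20
python3 -m inch '{"slide":[[0,0,0],[0,0,0],[0,-0.05,0],[0,-0.1,0],[0,-0.15,0]],"twist":[[0,0,0],[0,0,0],[0,0,0],[0,0,0],[0,0,0]],"gripper":[0.3,0.7,1,1,1]}'
python3 - <<'E'
from h import *
snap("scene",'pics/s6.png');snap("wrist",'pics/w6.png')
s=cv2.imread('pics/s6.png');w=cv2.imread('pics/w6.png')
cv2.imwrite('pics/v6.png',np.hstack([cv2.resize(w[80:380,150:400],(500,600)),cv2.resize(s[190:340,225:300],(300,600),interpolation=cv2.INTER_CUBIC)]))
E
```

```text
t: 13.42
tool_pos: [521.3, -241.9, 121.0]
orientation: [-180.0, -0.0, 71.5]
force: [-0.1, -0.9, 0.2]
finger_gap: 38.4
grasp_force: 0.1
t: 14.05
tool_pos: [506.7, -237.0, 121.1]
orientation: [-180.0, -0.0, 71.5]
force: [0.1, -0.2, 0.4]
finger_gap: 85.0
grasp_force: 0.0
```

View pics/v6.png

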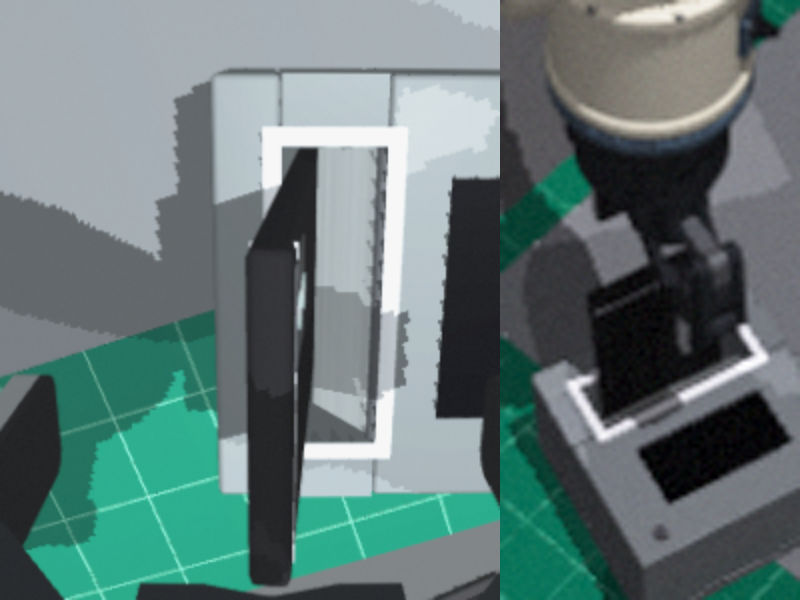

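The handset leans on the mouth's -x wall, clear of both fingers, and the flap stays open. I'll retreat upward, check once and hand in.

```bash

python3 -m inch '{"slide":[[0,0,-0.1],[0,0,-0.3],[0,0,-0.6],[0,0,-1],[0,0,-1]],"twist":[[0,0,0],[0,0,0],[0,0,0],[0,0,0],[0,0,0]],"gripper":[1,1,1,1,1]}'
python3 -m inch '{"slide":[[0,0,-0.4],[0,0,-0.6],[0,0,-0.6],[0,0,-0.6]],"twist":[[0,0,0],[0,0,0],[0,0,0],[0,0,0]],"gripper":[1,1,1,1]}'
python3 - <<'E'
from h import *
snap("scene",'pics/s7.png')
s=cv2.imread('pics/s7.png')
cv2.imwrite('pics/v7.png',cv2.resize(s[190:340,200:330],(520,600),interpolation=cv2.INTER_CUBIC))
E
```

```text
t: 14.78
tool_pos: [508.8, -238.1, 224.6]
orientation: [179.7, 0.1, 71.5]
force: [0.5, -0.0, 0.3]
finger_gap: 85.6
grasp_force: 0.0
t: 15.28
tool_pos: [506.7, -236.9, 280.0]
orientation: [-179.9, -0.0, 71.5]
force: [-0.0, -0.2, 0.0]
finger_gap: 85.4
grasp_force: 0.0
```

View pics/v7.png

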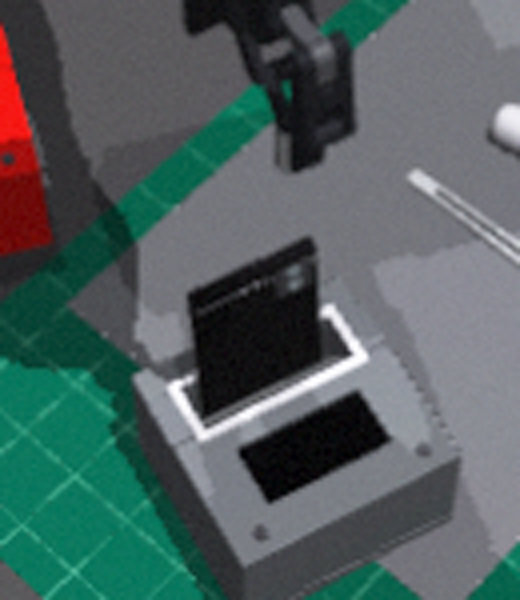

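The handset stands in the dock at crop (255,330), and the gripper is well clear above it.

```bash
python3 -c "
from rig import arm
print(arm.sign_off())"
```

```text
the job is handed in; nothing more can be done
None
```

The tallest handset is standing on the floor of the grey dock's pocket, leaning on the -x wall and holding the flap open; the gripper is clear of it and the job is handed in at about 15 s (no verdict was returned).

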